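# Release the ratchet and lower the board clamp

### The job

Close the ratchet clamp on the circuit board: first press the thumb pad of the ratchet pawl fully down, so that its nose comes out of the teeth, then push the T-handle of the raised arm all the way down until its rubber foot rests on the board. Leave the pawl released, and work by pressing and pushing only: nothing is to be lifted or carried. Leave the board in its nest and the spool, jar, mug and screwdriver where they are, and end with the hand clear.

Things in the scene. Friction and masses are not known exactly. Their poses are not given: they have to be found in the camera images.
- clamp: Fixed ratchet clamp: base plate 120 (x) by 12 mm high, y from -125 to 205 mm; two grey cheeks 48 mm apart outside (x), y -75 to 20 mm, up to 126 mm high; black board nest. Origin on the bench under the arm's hinge. +y points along the arm to the T-handle and board, the pawl's thumb pad is at the -y end, z up. Place and yaw (up to 0.4 rad either way) vary.
- hinge (a point): The arm's hinge axis (along the clamp's x), 85 mm above the bench, over the clamp's origin. The axes of this point are those of the clamp.
- clamp_arm (a joint): Angle of the hold-down arm above level, rad: 0 = level, foot on the board; starts at 0.62 to 0.75; upper stop 0.78. The hinge is stiff: the arm stays where it is left and needs about 2 to 3 N on the handle to push down. With the pawl in the teeth it goes down only to about 0.55 to 0.58, where a tooth stops it hard.
- handle (a point): Centre of the T-handle at the arm's free end: black round bar, 24 mm diameter, 70 mm long, along the clamp's x, 175 mm from the hinge axis (at arm angle a it lies 175 cos a along the clamp's +y and 175 sin a above the hinge). Push on its top from above, following its arc.
- foot (a point): Centre of the underside of the rubber foot (28 mm diameter) below the arm, 125 mm from the hinge and 51 mm below the arm's line. It meets the board when the arm is level.
- pawl (a joint): Angle of the pawl, rad: 0 = nose in the teeth (start), 0.40 = thumb pad fully down at its stop, nose well clear. The nose is free of the teeth above 0.19. It has no return spring: it stays where it is left. Pressing the pad needs about 2 N, more at the stop.
- thumb_pad (a point): Centre of the top of the ribbed steel thumb pad, 38 (x) by 30 mm (y), at the pawl's -y end: at the start 109 mm from the hinge along -y, 142 mm above the bench. The pawl's pin is 60 mm from the hinge along -y, 119 mm above the bench. Pressed from above the pad goes down 21 mm and 5 mm towards -y to its stop, tilting from 0.2 rad one way to 0.2 rad the other.
- board: Green circuit board on a grey carrier, 100 (x) by 90 (y) by 10 mm, lying loose in the nest of the clamp below the foot, its top 34 mm above the bench. Origin at the centre of its underside.
- solder_spool: Bystander: metal solder spool, 56 mm diameter, 50 mm high, standing beside the clamp. Origin at the centre of its underside.
- flux_jar: Bystander: amber jar with a black cap, 48 mm diameter, 60 mm high. Origin at the centre of its underside.
- mug: Bystander: white mug, 72 mm diameter, 85 mm high. Origin at the centre of its underside.
- screwdriver: Bystander: screwdriver 160 mm long lying on the bench beside the clamp. Origin near its middle, on the bench.
Mind the look-alikes: they are no part of the job. There is more than one size of the board; the one meant has the size given above.

How it is judged:
On the way, in this order (a step that is already met when the one before it is completed fails the run):
1. the pawl is pressed free of the teeth while the arm is still raised (value of joint pawl above 0.28 rad and value of joint clamp_arm above 0.5 rad), for 0.2 s.
2. the arm is pushed down until its foot is on the board, with the pawl still free (value of joint clamp_arm below 0.03 rad and value of joint pawl above 0.22 rad), for 0.2 s.
At the end, for the whole second after the job is handed in: The arm is down (joint below 0.03 rad, foot within 4 mm of the board), the pawl is still free (above 0.22 rad), the board lies at rest within 12 mm of its start, and the spool, jar, mug and screwdriver within 30 mm of theirs (all of step 2 and linear speed of board below 0.02 m/s and distance of board from where it was at the start of the episode below 0.012 m and distance of each of solder_spool, flux_jar, mug, screwdriver from where it was at the start of the episode below 0.03 m); the robot touches nothing.
It fails at once if the board is lifted or pushed out of its nest (distance of board from where it was at the start of the episode above 0.012 m).
It fails at once if a bystander is knocked about, lifted or carried (distance of any of solder_spool, flux_jar, mug, screwdriver from where it was at the start of the episode above 0.03 m).
It fails at once if the arm goes down past a tooth while the pawl is in the teeth (value of joint clamp_arm below 0.45 rad and value of joint pawl below 0.1 rad).
It also fails if it takes over 48 s, if anything falls off the work surface, if the arm or the gripper's body presses on something with over 40 N, if the wrist force passes 120 N, or if a joint passes its speed limit or range.

### The arm

A 7-joint arm with a two-finger parallel gripper is mounted at the origin on the work surface. World frame = base frame: x ahead of the robot, y to its left, z up, the work surface at z = 0. Lengths are in m, angles in rad, forces in N, time in s.
With the tool pointing down it reaches from about 0.4 to 0.875 m from the base axis. Payload 19.3 kg.
Tool frame: the origin (TCP) lies on the centre line of the jaws, within the pads' length; the fingertips stand 14 mm ahead of it and the grasp point (between the pads) lies 5 mm behind it (bot.tip_extent is the distance from the TCP to the fingertips, in m); z points along the fingers, y is the line along which they close (so a half turn about z gives the same grasp; the last joint's range is limited). The gripper opens to 85 mm and grips with 20 to 120 N. Pads are 22 mm wide; open, the fingers measure 114 mm over their backs; the gripper's body (76 mm by 85 mm) begins 54 mm behind the grasp point. The pads swing forward as they close: fully open they stand 13 mm farther back than shut.
Start: joints at [-1.179, 0.521, -0.036, 1.599, 0.021, 1.021, -0.113], TCP at [0.278, 0.56, 0.245] pointing down, gripper open.
Joint ranges: [-2.91, 2.91], [-0.3, 2.13], [-1.5, 1.42], [0.17, 2.43], [-1.26, 4.41], [0.16, 1.93], [-2.52, 2.52]. Speed limits (rad/s): [1.89, 1.89, 2.39, 2.39, 3.01, 3.01, 3.01].

### API

Orientations are given as [roll, pitch, yaw] about the fixed x, y, z axes, in that order (R = Rz(yaw) Ry(pitch) Rx(roll)).
In Python, from workcell import monitor, grab_frame, camera_model, bot gives the robot as it stands.
- The arm moves only by the tool move_arm, never from a script. Its argument "moves" is a list of rows, each a list of 4 numbers: the shift along the world's x, y, z in mm, then the turn about the world's z in rad. A call has 1 to 12 rows; each row is the pose to reach, as a shift and turn from the pose commanded when the call began; what a row does not reach only later rows make up. A row lasts 1/8 s, in which the tool goes at most 62.5 mm and 10.7 degrees, less where a joint would pass 70% of its speed; a pose out of reach is approached as far as the arm can. A call with a gripper value outside its range is refused whole. "gripper" is the opening, from 0 (shut) to 1 (fully open), set as the call begins (left out, the last holds). The fingers move at their own pace and stop on an object; "newtons" is the grip in N (left out, the last holds). Time passes only in rows, so rows that repeat a pose let the fingers close. It gives the time, the measured TCP pose, the force, the opening and the grip force at its end, in the units of the state.
- monitor.observe(): the state, without advancing time (a new reading comes with each control period).
- grab_frame(name): name is "scene" or "top" or "wrist"; returns the picture (400x640x3 uint8, blue, green, red); there is no depth.
- camera_model(name): a dict with "vfov" (degrees; the focal length in pixels is half the picture's height over the tangent of half this angle, whatever the lens; pixels are square), "cx", "cy" (the principal point, pixels), "k1" (the pictures are not rectified: a ray, as slopes to the right and down, at radius r is drawn at 1 + k1 r^2 times it, then the intrinsics apply), "R" (3x3) and "t" (3): a world point X has camera coordinates R X + t; the wrist camera has in their place "T_tool_cam" (4x4, takes a point from camera to tool coordinates, whose origin is the TCP and whose axes are the flange's). Camera axes: x right, y down, z forward; pixel columns grow to the right and rows downward; lengths in m; the calibration is good to about 2 mm. A picture is of the moment at which its call begins: read the wrist's pose just before it. camera_model takes no time and is no camera call.
- bot.job_done(): hands the job in; it is judged then, once.
The state is a dict: "clock": time; "qpos": joint angles; "qd": joint speeds; "joint_efforts": joint torques, N m; "position": TCP position; "tool_rot": TCP orientation; "force": force on the tool from outside, world axes, zero at the start; "moment": the same for the moment, N m; "grip_width": finger opening in m; "finger_force": force on a finger pad.
Only numpy, scipy, OpenCV 4.12 (cv2) and the standard library are available. Lean on these libraries where they do the work, as an engineer would, in place of code of your own. Each camera call takes 0.05 s, during which the arm holds its last target. There are 200 camera calls.

## Working session

There is one attempt and no reset: what is moved stays moved. The work goes in short steps, Python scripts to look and compute and a tool call to move; the robot and the scene stay as the last step left them, time stands still between calls to the robot, and variables do not carry over. Pictures are saved under pics/ and viewed, at most 10 in all, crops included, and the job is handed in when it is done.

Besides the shell and the picture viewer there is one more tool, called after ">>>" as name(argument=value, ...), one argument or row to a line, values as JSON. move_arm: Moves the arm, as the interface text tells. Its arguments: {"type":"object","properties":{"moves":{"type":"array","items":{"type":"array","items":{"type":"number"}}},"gripper":{"type":"number"},"newtons":{"type":"number"}},"required":["moves"]}

```bash
mkdir -p pics; ls
python3 - <<'E'
from workcell import monitor, grab_frame, camera_model, bot
import cv2
s=monitor.observe(); print(s)
for n in("scene","top"):
    cv2.imwrite(f"pics/{n}0.png",grab_frame(n)); print(n,camera_model(n))
E
```

```text
pics
{'clock': 0.0, 'qpos': array([-1.17921611,  0.52202514, -0.03633159,  1.59999255,  0.0211862 ,
        1.0211184 , -0.11283912]), 'qd': array([-0.00226969, -0.00016909, -0.00014177, -0.00108603,  0.00103751,
        0.00125801, -0.00027481]), 'joint_efforts': array([ 5.22811060e-04, -9.27098966e+01,  1.98041774e+00, -3.69943249e+01,
        1.79368589e-02,  8.31285724e-03, -8.16947568e-05]), 'position': array([0.27834685, 0.5592348 , 0.24472428]), 'tool_rot': array([-3.14043576e+00,  6.95714286e-05,  2.67975951e+00]), 'force': array([ 0.16144393, -0.45986555,  0.59845955]), 'moment': array([ 0.03047045, -0.00166125,  0.03575788]), 'finger_force': 0.0, 'grip_width': 0.08560558442354682}
scene {'vfov': 51.94381605020728, 'cx': 317.29447626652404, 'cy': 198.0305685858425, 'k1': -0.0364715766953551, 'R': array([[-0.57135367,  0.82067143,  0.00730647],
       [ 0.54025235,  0.38279705, -0.74939563],
       [-0.61780448, -0.42422261, -0.66208217]]), 't': array([ 0.26277626, -0.25915883,  1.18299289])}
top {'vfov': 57.94393404025751, 'cx': 328.3316691825721, 'cy': 198.29163505909355, 'k1': -0.019721718632530322, 'R': array([[ 0.00405613, -0.99969556, -0.02433807],
       [-0.99374497, -0.00131344, -0.11166558],
       [ 0.11159962,  0.02463876, -0.99344776]]), 't': array([0.06311093, 0.59663241, 0.83696259])}
```

View pics/scene0.png

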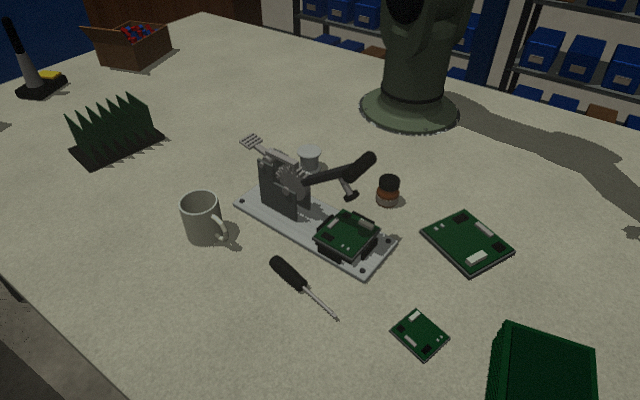

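View pics/top0.png

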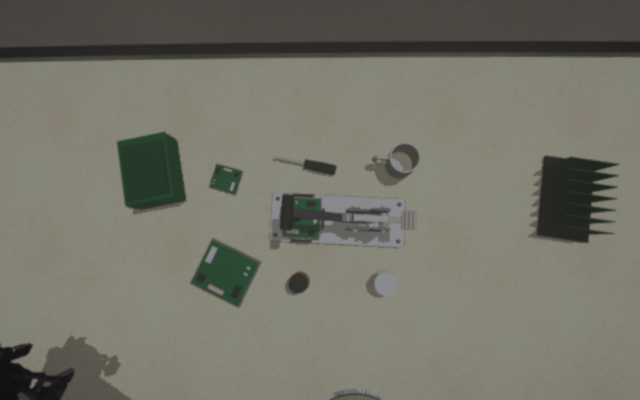

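The clamp's plate spans about (272,194) to (405,248) in the top view. The handle is at (287,213) and the thumb pad at (410,219). In the scene view the pad is at (251,142) and the handle at (370,158). Next I'll measure the plate.

```bash
cat > h.py <<'E'
import numpy as np, cv2
from workcell import camera_model
def K(m):
    f=200/np.tan(np.radians(m["vfov"]/2)); return np.array([[f,0,m["cx"]],[0,f,m["cy"]],[0,0,1]])
def ray(name,uv):
    m=camera_model(name); p=(np.array(uv,float)-[m["cx"],m["cy"]])/K(m)[0,0]
    s=p.copy()
    for _ in range(20): s=p/(1+m["k1"]*(s@s))
    d=m["R"].T@np.r_[s,1]; return -m["R"].T@m["t"], d/np.linalg.norm(d)
def plane(name,uv,z):
    o,d=ray(name,uv); return o+d*(z-o[2])/d[2]
def two(a,b):
    (o1,d1),(o2,d2)=ray("top",a),ray("scene",b)
    s=np.linalg.lstsq(np.c_[d1,-d2],o2-o1,rcond=None)[0]
    p,q=o1+d1*s[0],o2+d2*s[1]; return (p+q)/2,np.linalg.norm(p-q)
def proj(name,X):
    m=camera_model(name); return cv2.projectPoints(np.array(X,float).reshape(-1,1,3),cv2.Rodrigues(m["R"])[0],m["t"],K(m),np.array([m["k1"],0,0,0.]))[0].reshape(-1,2)
E
python3 - <<'E'
from h import *
a=cv2.imread("pics/top0.png"); b=cv2.imread("pics/scene0.png")
hsv=cv2.cvtColor(a,cv2.COLOR_BGR2HSV); print(hsv[245,330],hsv[197,330],hsv[260,330],hsv[220,410])
m=((hsv[...,1]<35)&(hsv[...,2]>90)).astype(np.uint8)*255
c,_=cv2.findContours(m,cv2.RETR_EXTERNAL,cv2.CHAIN_APPROX_NONE)
for k in c:
    if cv2.contourArea(k)>200: print(cv2.contourArea(k),cv2.minAreaRect(k))
A=cv2.resize(a[180:260,250:430],None,fx=4.4,fy=4.4,interpolation=cv2.INTER_CUBIC)
B=cv2.resize(b[120:290,220:410],None,fx=3.5,fy=3.5,interpolation=cv2.INTER_CUBIC)
cv2.imwrite("pics/A.png",A);cv2.imwrite("pics/B.png",B)
E
```

```text
[ 26  30 129] [113   7 140] [ 26  28 136] [ 12  20 128]
212112.5 ((319.5, 227.5), (343.0, 639.0), 90.0)
```

View pics/A.png

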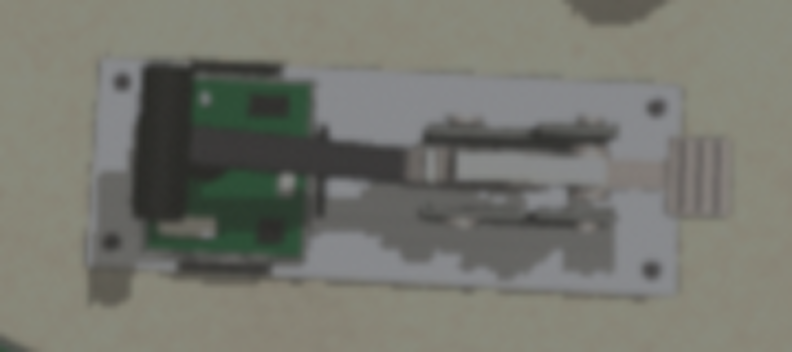

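View pics/B.png

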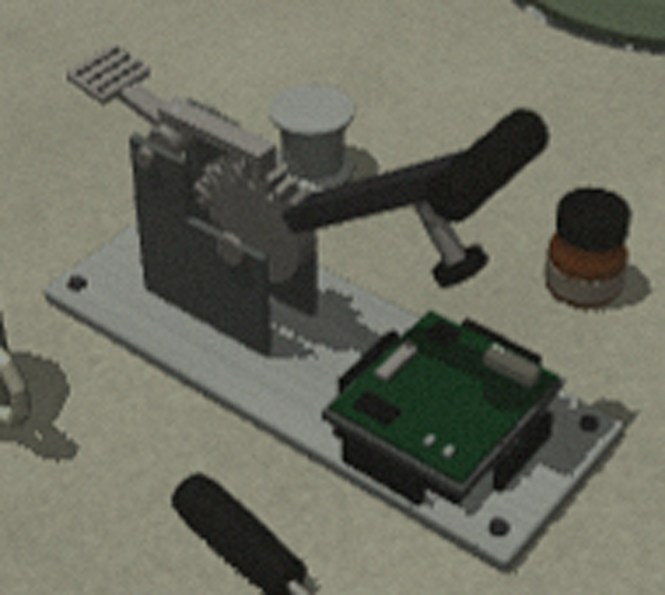

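The crops show the plate corners, in crop A, at (100,58), (682,88), (678,296) and (90,264). The pad centre is at A(700,176) / B(108,73), and the handle centre at A(164,141) / B(490,163). The mug, jar, spool and screwdriver all stand clear of the plate.

Run:
```python
from h import *
A=lambda u,v:(250+(u+.5)/4.4-.5,180+(v+.5)/4.4-.5); B=lambda u,v:(220+(u+.5)/3.5-.5,120+(v+.5)/3.5-.5)
c=[plane("top",A(*p),.012)[:2] for p in[(100,58),(682,88),(678,296),(90,264)]]
print(np.round(c,4),[round(float(np.linalg.norm(c[i]-c[i-1])),3) for i in range(4)])
# scene corners: -y/+x? plate
for n,p in dict(left=(46,295),front=(505,570),right=(632,415)).items(): print(n,plane("scene",B(*p),.012).round(4))
c=np.array(c); y=(c[0]+c[3]-c[1]-c[2]); y/=np.linalg.norm(y); x=np.array([y[1],-y[0]])
yaw=np.arctan2(x[1],x[0]); O=c.mean(0)-y*.040
print("yaw",yaw,"O",O,"x",x,"y",y)
pad,e=two(A(700,176),B(108,73)); print("pad",pad,e,"model",O-y*.109)
pt=plane("top",A(700,176),.142);print("pad top-plane",pt)
h,e=two(A(164,141),B(490,163)); print("handle",h,e, "clamp xy",(h[:2]-O)@x,(h[:2]-O)@y,"ang",np.arctan2(h[2]-.085,(h[:2]-O)@y))
for n,p in dict(jar=(298,283),spool=(385,284),mug=(403,160)).items(): print(n,plane("top",p,.06).round(3))
```

```text
[[ 0.6125  0.2047]
 [ 0.5959 -0.1226]
 [ 0.4805 -0.1182]
 [ 0.4967  0.2078]] [0.116, 0.328, 0.116, 0.326]
left [ 0.6012 -0.116   0.012 ]
front [0.6181 0.2078 0.012 ]
right [0.4879 0.2125 0.012 ]
yaw -0.05023503884367036 O [0.54441556 0.00297955] x [ 0.99873849 -0.05021391] y [0.05021391 0.99873849]
pad [ 0.53949022 -0.10600082  0.13935786] 0.0013446829497983862 model [ 0.53894225 -0.10588295]
pad top-plane [ 0.53976704 -0.10602171  0.142     ]
handle [0.55158617 0.14313785 0.1925867 ] 0.0019796252919224537 clamp xy 0.00012366629986548631 0.14034155150529518 ang 0.6540446158818726
jar [0.399 0.133 0.06 ]
spool [ 0.398 -0.066  0.06 ]
mug [ 0.685 -0.112  0.06 ]
```

Everything agrees: the plate sides, the pad within 1 mm of the model, and the handle at 175 mm with arm angle 0.65. Next I'll shut the gripper and move above the pad, turning the tool's y onto the clamp's x.

>>> move_arm(
  moves=[
    [20, -50, 30, -0.1],
    [40, -100, 50, -0.25],
    [60, -150, 50, -0.4],
    [80, -200, 50, -0.55],
    [105, -260, 50, -0.7],
    [125, -320, 50, -0.85],
    [150, -380, 50, -1.0],
    [170, -430, 50, -1.16],
    [190, -490, 50, -1.16],
    [215, -550, 50, -1.16],
    [240, -610, 50, -1.16],
    [261, -669, 50, -1.16],
  ],
  gripper=0,
)

```text
clock: 1.6
position: [0.538, -0.1057, 0.2952]
tool_rot: [-3.142, -0.0, 1.52]
force: [0.8, 0.9, 0.6]
grip_width: 0.0001
finger_force: 0.0
```

>>> move_arm(
  moves=[
    [0, 0, 0, 0],
    [0, 0, 0, 0],
    [0, 0, 0, 0],
    [0, 0, 0, 0],
  ],
)

```text
clock: 2.1
position: [0.5375, -0.1029, 0.2954]
tool_rot: [3.141, -0.0, 1.521]
force: [0.3, 0.1, 1.0]
grip_width: 0.0001
finger_force: 0.0
```

>>> move_arm(
  moves=[
    [2, -6, -40, 0],
    [2, -6, -80, 0],
    [2, -6, -110, 0],
    [2, -6, -125, 0],
    [2, -6, -125, 0],
    [2, -6, -125, 0],
  ],
)

```text
clock: 2.85
position: [0.5401, -0.11, 0.1714]
tool_rot: [3.14, -0.0, 1.52]
force: [0.1, 0.0, 0.3]
grip_width: 0.0001
finger_force: 0.0
```

Run:
```python
from workcell import monitor,grab_frame
import cv2
s=monitor.observe(); print(s["position"],s["force"])
b=grab_frame("scene");a=grab_frame("top")
cv2.imwrite("pics/C.png",cv2.hconcat([cv2.resize(b[40:240,200:400],(400,400)),cv2.resize(a[140:300,280:440],(400,400))]))
```

```text
[ 0.54008034 -0.10997465  0.17139353] [0.09297653 0.01674187 0.26368324]
```

View pics/C.png

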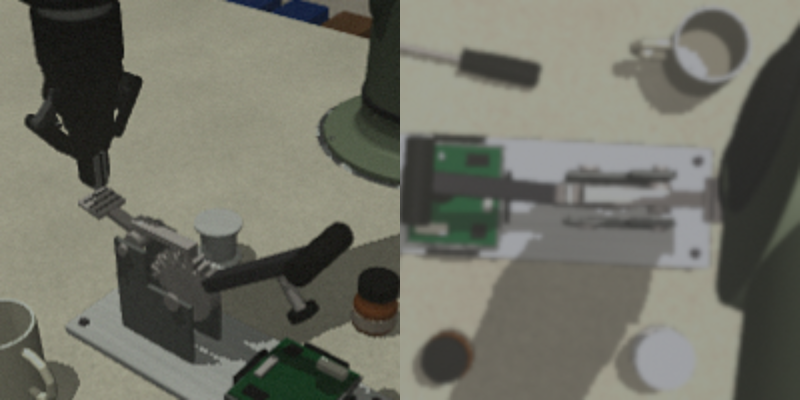

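The fingertips stand right above the pad, at about (100,188) in the left half. Pressing slowly now.

>>> move_arm(
  moves=[
    [0, 0, -8, 0],
    [0, 0, -13, 0],
    [0, -1, -18, 0],
    [0, -2, -23, 0],
    [0, -2, -27, 0],
    [0, -3, -31, 0],
    [0, -3, -33, 0],
    [0, -3, -33, 0],
  ],
)

```text
clock: 3.95
position: [0.5394, -0.1128, 0.1371]
tool_rot: [-3.141, -0.0, 1.52]
force: [-0.5, 0.6, -0.1]
grip_width: -0.0001
finger_force: 0.0
```

>>> move_arm(
  moves=[
    [0, 0, -2, 0],
    [0, 0, -3, 0],
    [0, 0, -4, 0],
    [0, 0, -4, 0],
  ],
)

```text
clock: 4.45
position: [0.5401, -0.1129, 0.135]
tool_rot: [3.14, -0.001, 1.52]
force: [-9.2, 2.7, 36.8]
grip_width: -0.0002
finger_force: 17.5
```

The stop was felt at 37 N with the tip at 0.121 m, which is exactly the pad's lower stop. Now up and over to the handle.

>>> move_arm(
  moves=[
    [0, 0, 20, 0],
    [0, 0, 70, 0],
    [0, 0, 120, 0],
    [3, 55, 125, 0],
    [6, 110, 125, 0],
    [9, 165, 125, 0],
    [11, 220, 125, 0],
    [12, 257, 125, 0],
    [12, 257, 125, 0],
    [12, 257, 125, 0],
    [12, 257, 125, 0],
  ],
)

```text
clock: 5.82
position: [0.5516, 0.1429, 0.2584]
tool_rot: [3.142, 0.0, 1.518]
force: [1.2, -0.3, -0.2]
grip_width: 0.0005
finger_force: 0.0
```

Run:
```python
from workcell import monitor,grab_frame
import cv2
s=monitor.observe(); print(s["position"],s["force"])
b=grab_frame("scene");a=grab_frame("top")
cv2.imwrite("pics/D.png",cv2.hconcat([cv2.resize(b[80:280,220:420],(400,400)),cv2.resize(a[140:300,260:420],(400,400))]))
```

```text
[0.55157426 0.14291183 0.2583835 ] [ 1.22204237 -0.26026046 -0.18398152]
```

View pics/D.png

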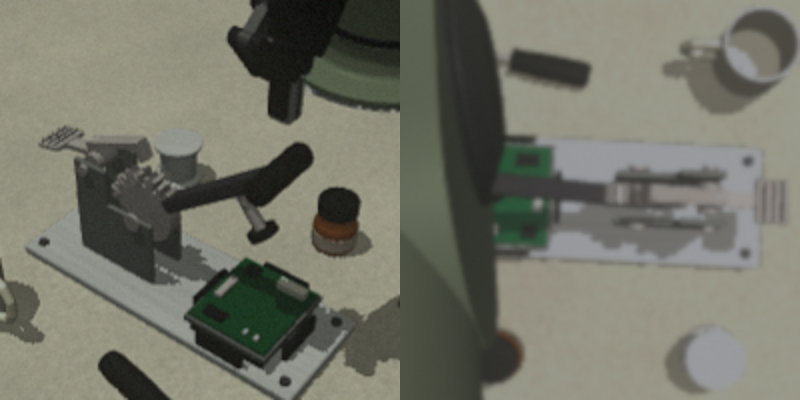

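The pad is down, tilted the other way, and the nose is up at (120,145) on the left. The tip is over the handle at (285,165). Pushing along the arc.

>>> move_arm(
  moves=[
    [0, 0, -20, 0],
    [0, 0, -35, 0],
    [0, 3, -44, 0],
    [0, 8, -54, 0],
    [1, 13, -64, 0],
    [1, 18, -74, 0],
    [1, 23, -85, 0],
    [1, 26, -95, 0],
    [1, 29, -105, 0],
    [2, 31, -114, 0],
    [2, 32, -114, 0],
    [2, 32, -114, 0],
  ],
)

```text
clock: 7.42
position: [0.5535, 0.1757, 0.1443]
tool_rot: [-3.141, 0.0, 1.519]
force: [-0.0, -0.1, 0.3]
grip_width: -0.0002
finger_force: 0.0
```

>>> move_arm(
  moves=[
    [0, 1, -8, 0],
    [0, 2, -16, 0],
    [0, 3, -23, 0],
    [0, 3, -28, 0],
    [0, 3, -31, 0],
    [0, 3, -33, 0],
    [0, 3, -33, 0],
    [0, 3, -33, 0],
  ],
)

```text
clock: 8.43
position: [0.5534, 0.1788, 0.1113]
tool_rot: [-3.141, 0.0, 1.52]
force: [0.1, 0.2, -0.1]
grip_width: 0.0004
finger_force: 0.0
```

>>> move_arm(
  moves=[
    [0, 0, -2, 0],
    [0, 0, -3, 0],
    [0, 0, -4, 0],
    [0, 0, -4, 0],
    [0, 0, -4, 0],
  ],
)

```text
clock: 9.05
position: [0.5539, 0.1789, 0.1102]
tool_rot: [3.14, -0.002, 1.519]
force: [-17.4, -4.3, 58.1]
grip_width: 0.0002
finger_force: 29.1
```

The foot is firmly on the board: 58 N, with the TCP at 0.110 m. Retreating and checking.

>>> move_arm(
  moves=[
    [0, 0, 10, 0],
    [0, 0, 50, 0],
    [0, 0, 110, 0],
    [-40, 40, 150, 0],
    [-60, 90, 150, 0],
    [-80, 150, 150, 0],
    [-100, 210, 150, 0],
    [-120, 260, 150, 0],
    [-120, 260, 150, 0],
    [-120, 260, 150, 0],
  ],
)

```text
clock: 10.3
position: [0.4337, 0.4385, 0.2572]
tool_rot: [3.141, 0.001, 1.52]
force: [0.9, 0.6, -0.5]
grip_width: -0.0001
finger_force: 0.0
```

Run:
```python
from workcell import monitor,grab_frame
import cv2
s=monitor.observe(); print(s["position"],s["force"])
b=grab_frame("scene");a=grab_frame("top")
cv2.imwrite("pics/E.png",cv2.hconcat([cv2.resize(b[100:300,220:420],(400,400)),cv2.resize(a[140:300,260:420],(400,400))]))
```

```text
[0.43367919 0.4385076  0.25715341] [ 0.85937786  0.55808163 -0.51109347]
```

View pics/E.png

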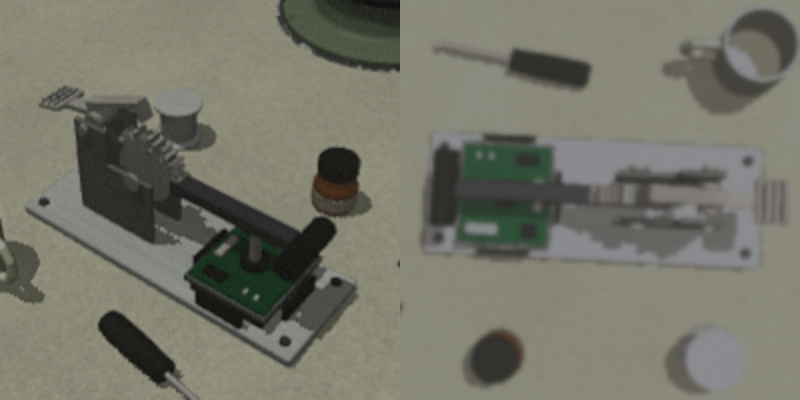

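The foot rests on the board at (255,262) on the left. The pad is still down at (62,98), and the board and bystanders are where they were.

```bash
python3 -c "
from workcell import bot
print(bot.job_done())"
```

```text
the job is handed in; nothing more can be done
None
```

I pressed the pawl free and pushed the arm down until its foot rested on the board, then handed the job in with the hand clear at about 10 s; the last picture shows the pawl still released and the board and bystanders in place, but the hand-in returned no verdict.

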